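# Scoop valve inserts into the assembly pan

### The job

With the hand scoop, move all six brass inserts from the red tray into the white pan, tipping them in from low over the pan, without touching the inserts with the gripper itself. Leave the valves and the spray can alone. Then set the empty scoop back down flat on the blue mat and let go.

Things in the scene. Friction and masses are not known exactly. Their poses are not given: they have to be found in the camera images.
- scoop: Loose 140 g scoop: bucket 76 long (x), 84 wide (y, 78 inside), floor 2 thick, open at the front (+x), back wall 34 high, side walls 32 high, 22 in front, ending 24 short of the lip. Orange flat-sided handle, 22 wide (y), 16 thick, 90 long, rises from the back wall's top, leaning back 10 degrees off upright. Origin: centre of the underside; z up. It stands on the mat, mouth away from the robot.
- scoop_grip (a point): Where to hold the scoop: on the handle's centre line, 53 behind and 77 above the scoop's origin, 48 up the handle. Axes as the scoop's. Best pinched hard across the 22 width (scoop y) with the fingers running down along the handle (10 degrees off vertical, tips forward, when the scoop is flat); it may turn a little in the grip under load.
- scoop_lip (a point): Middle of the front edge of the scoop's underside (38 ahead of the scoop's origin). The edge is 2 thick.
- mat: Thin blue plastic mat fixed on the table, 220 (x) by 130 (y) by 3 thick, where the scoop starts. Origin: centre of its underside.
- tray: Red open parts tray, fixed, 220 long (x), 104 wide (y), 34 high outside, walls and floor 4 thick. Origin: centre of its underside; its +x end is the one farther from the robot, and the inserts lie in that part. They slide ahead of a scoop until the end wall stops them, then ride up over its lip. Its end wall is felt as a rise of the level force when the lip gets there.
- pan: White round open pan, fixed, 184 mm across the rim, 160 at the foot, 50 high, walls and floor 4 thick, left or right of the mat, the tray being on the other side. Origin: centre of its underside.
- valve0: Black valve body with a steel stem, 36 square, 73 high, 250 g, standing beyond the mat: leave it alone. Origin: centre of its underside.
- valve1: Second valve body, the same as the first.
- can: Green spray can, 52 across, 120 high, standing between the valves: leave it alone. Origin: centre of its underside.
- part0: Brass valve insert, a short round plug 22 across, 16 high, both ends rounded off to flats 10 across, about 25 g, oiled: slides easily on tray and scoop (friction about 0.25; varies). Origin: centre of its (first) underside; starts standing on the tray's floor.
- part1: Brass valve insert, a short round plug 22 across, 16 high, both ends rounded off to flats 10 across, about 25 g, oiled: slides easily on tray and scoop (friction about 0.25; varies). Origin: centre of its (first) underside; starts standing on the tray's floor.
- part2: Brass valve insert, a short round plug 22 across, 16 high, both ends rounded off to flats 10 across, about 25 g, oiled: slides easily on tray and scoop (friction about 0.25; varies). Origin: centre of its (first) underside; starts standing on the tray's floor.
- part3: Brass valve insert, a short round plug 22 across, 16 high, both ends rounded off to flats 10 across, about 25 g, oiled: slides easily on tray and scoop (friction about 0.25; varies). Origin: centre of its (first) underside; starts standing on the tray's floor.
- part4: Brass valve insert, a short round plug 22 across, 16 high, both ends rounded off to flats 10 across, about 25 g, oiled: slides easily on tray and scoop (friction about 0.25; varies). Origin: centre of its (first) underside; starts standing on the tray's floor.
- part5: Brass valve insert, a short round plug 22 across, 16 high, both ends rounded off to flats 10 across, about 25 g, oiled: slides easily on tray and scoop (friction about 0.25; varies). Origin: centre of its (first) underside; starts standing on the tray's floor.

How it is judged (in metres and radians):
On the way, in this order (a step that is already met when the one before it is completed fails the run):
1. at least one insert is carried clear above the tray in the scoop (((contact force between part0 and scoop above 0.03 N and height (world z) of part0 above 0.06 m) or (contact force between part1 and scoop above 0.03 N and height (world z) of part1 above 0.06 m) or (contact force between part2 and scoop above 0.03 N and height (world z) of part2 above 0.06 m) or (contact force between part3 and scoop above 0.03 N and height (world z) of part3 above 0.06 m) or (contact force between part4 and scoop above 0.03 N and height (world z) of part4 above 0.06 m) or (contact force between part5 and scoop above 0.03 N and height (world z) of part5 above 0.06 m))), for 0.2 s.
2. all six inserts lie in the pan (horizontal distance between each of part0, part1, part2, part3, part4, part5 and pan below 0.09 m and height (world z) of each of part0, part1, part2, part3, part4, part5 below 0.055 m), for 0.2 s.
At the end, for the whole second after the job is handed in: All six inserts lie in the pan (within 90 mm of its axis, below 55 mm), at rest; the scoop stands flat (within 7 degrees) and at rest on the blue mat, the middle of its bucket within the mat's outline (all of step 2 and linear speed of each of part0, part1, part2, part3, part4, part5 below 0.03 m/s and x of scoop in the frame of mat between -0.11 and 0.11 m and y of scoop in the frame of mat between -0.065 and 0.065 m and height (world z) of scoop below 0.012 m and angle between scoop's own z axis and vertical below 0.12 rad and linear speed of scoop below 0.02 m/s); the robot touches nothing.
It fails at once if the gripper's fingers touch an insert (contact force between the fingers and part0 above 0.5 N or contact force between the fingers and part1 above 0.5 N or contact force between the fingers and part2 above 0.5 N or contact force between the fingers and part3 above 0.5 N or contact force between the fingers and part4 above 0.5 N or contact force between the fingers and part5 above 0.5 N).
It fails at once if an insert is thrown or dropped from high up (faster than 2 m/s, a fall of 20 cm) (linear speed of any of part0, part1, part2, part3, part4, part5 above 2 m/s).
It fails at once if a valve or the spray can is moved by more than 2 cm (distance of any of valve0, valve1, can from where it was at the start of the episode above 0.02 m).
It also fails if it takes over 72 s, if anything falls off the work surface, if the arm or the gripper's body presses on something with over 40 N, if the wrist force passes 120 N, or if a joint passes its speed limit or range.

### The arm

A 6-joint arm with a two-finger parallel gripper is mounted at the origin on the work surface. World frame = base frame: x ahead of the robot, y to its left, z up, the work surface at z = 0. Lengths are in mm, angles in rad, forces in N, time in s.
With the tool pointing down it reaches from about 250 to 725 mm from the base axis. Payload 9.7 kg.
Tool frame: the origin (TCP) lies at the very end of the fingers, on their centre line; the grasp point (between the pads) lies tcp_to_grasp behind it (tcp_to_grasp is the distance from the TCP to the grasp point, in mm); z points along the fingers, y is the line along which they close (so a half turn about z gives the same grasp; the last joint's range is limited). The gripper opens to 85 mm and grips with 20 to 120 N. Pads are 22 mm wide; open, the fingers measure 114 mm over their backs; the gripper's body (76 mm by 85 mm) begins 54 mm behind the grasp point. The pads swing forward as they close: fully open they stand 13 mm farther back than shut.
Start: joints at [-1.154, 0.087, 0.176, 1.66, 0, 1.571], TCP at [222.657, -502.912, 207.484] pointing down, gripper open.
Joint ranges: [-3.13, 3.13], [-0.85, 1.81], [-1.15, 1.24], [-2.2, 2.28], [-1.44, 1.52], [-3.14, 3.14]. Speed limits (rad/s): [2.22, 2.22, 2.57, 3.14, 3.14, 3.14].

### API

Orientations are given as a unit quaternion [x, y, z, w].
In Python, from bench import observe, snapshot, calibration, sign_off, spot_in, masks_of, place_of, tcp_to_grasp gives the robot as it stands.
- The arm moves only by the tool send_rows, never from a script. Its argument "increments" is a list of rows, each a list of 7 numbers: the shift along the tool's x, y, z in units of 25 mm (1.0 is 25 mm), then the turn, a rotation vector about the tool's x, y, z in units of 8 degrees (1.0 is 8 degrees), then the opening, from -1 (shut) to 1 (fully open). In form: [[tx, ty, tz, wx, wy, wz, grip], ...]. A call has 1 to 10 rows; each row is the pose to reach, as a shift and turn from the pose commanded when the call began, along the tool's axes at that moment; what a row does not reach only later rows make up. A row lasts 1/8 s, in which the tool goes at most 62.5 mm and 10.7 degrees, less where a joint would pass 70% of its speed; a pose out of reach is approached as far as the arm can. A call with a gripper value outside its range is refused whole. The fingers move at their own pace and stop on an object; "squeeze" is the grip in N (left out, the last holds). Time passes only in rows, so rows that repeat a pose let the fingers close. It gives the time, the measured TCP pose, the force, the opening and the grip force at its end, in the units of the state.
- observe(): the state, without advancing time (a new reading comes with each control period).
- snapshot(name): name is "scene" or "side" or "wrist"; returns the picture (480x640x3 uint8, red, green, blue); there is no depth.
- calibration(name): a dict with "fov_y" (degrees; the focal length in pixels is half the picture's height over the tangent of half this angle, whatever the lens; pixels are square), "cx", "cy" (the principal point, pixels), "origin" and "attitude" of the camera in the world; the wrist camera has in their place "T_tool_cam" (4x4, takes a point from camera to tool coordinates, whose origin is the TCP and whose axes are the flange's). Camera axes: x right, y up, looking along -z (the intrinsics and any distortion apply to the point x, -y, -z); pixel columns grow to the right and rows downward; lengths in mm; the calibration is good to about 2 mm. The wrist camera is an equidistant fisheye: a pixel r from the principal point sees the ray r / f radians off the axis. A picture is of the moment at which its call begins: read the wrist's pose just before it. calibration takes no time and is no camera call.
- sign_off(): hands the job in; it is judged then, once.
Trained networks look in the newest picture that a camera, given by its name, has taken for a name from the list of things; names that differ only in an ending like _2 or _b are one class to them, and where a whole thing is asked for, a point or a joint stands for the part that bears it (a point fixed in the world has none). Each returns a list of dicts, best first, with "p" (0 to 1); they miss things now and then, are a little off and sometimes report something else, mostly with a low value. They report only what shows in the picture. A call takes as long as a camera call.
- spot_in(camera, label): "bbox" ([centre column, centre row, width, height] in pixels, round what is visible of it).
- masks_of(camera, label): "mask" (480x640 bool, what is visible of it) and "bbox" ([centre column, centre row, width, height] in pixels, round what is visible of it).
- place_of(camera, label): "centre" ([column, row] in pixels: a listed point, or the origin of a listed thing).
The state is a dict: "clock": time; "qpos": joint angles; "dq": joint speeds; "joint_efforts": joint torques, N m; "tool_pos": TCP position; "ee_rot": TCP orientation; "contact_force": force on the tool from outside, world axes, zero at the start; "moment": the same for the moment, N m; "width": opening from 0.0 (shut) to 1.0 (fully open); "grip_force": force on a finger pad.
Only numpy, scipy, OpenCV 4.12 (cv2) and the standard library are available. Lean on these libraries where they do the work, as an engineer would, in place of code of your own. Each camera call takes 0.05 s, during which the arm holds its last target. There are 200 camera calls.

## Working session

There is one attempt and no reset: what is moved stays moved. The work goes in short steps, Python scripts to look and compute and a tool call to move; the robot and the scene stay as the last step left them, time stands still between calls to the robot, and variables do not carry over. Pictures are saved under pics/ and viewed, at most 10 in all, crops included, and the job is handed in when it is done.

Besides the shell and the picture viewer there is one more tool, called by a JSON object that holds its "name" and its "arguments", one argument or row to a line. send_rows: Moves the arm, as the interface text tells. Its arguments: {"type":"object","properties":{"increments":{"type":"array","items":{"type":"array","items":{"type":"number"}}},"squeeze":{"type":"number"}},"required":["increments"]}

```bash
mkdir -p pics; ls
cat > h.py <<'E'
import numpy as np, cv2
from scipy.spatial.transform import Rotation as R
from bench import *
def cam(n):
    c=calibration(n)
    return c
def ray(n,px,st=None):
    c=calibration(n); f=240/np.tan(np.radians(c["fov_y"])/2)
    u=np.array([px[0]-c["cx"],px[1]-c["cy"]])
    if n=="wrist":
        r=np.hypot(*u); th=r/f
        d=np.array([u[0]/r*np.sin(th),-u[1]/r*np.sin(th),-np.cos(th)]) if r>0 else np.array([0,0,-1.])
        T=np.array(c["T_tool_cam"]); Rt=R.from_quat(st["ee_rot"]).as_matrix()
        return Rt@T[:3,3]+np.array(st["tool_pos"]),Rt@T[:3,:3]@d
    A=np.array(c["attitude"]); A=R.from_quat(A).as_matrix() if A.size==4 else A
    return np.array(c["origin"]),A@np.array([u[0]/f,-u[1]/f,-1])
def atz(n,px,z,st=None):
    o,d=ray(n,px,st); return o+d*(z-o[2])/d[2]
E
python3 - <<'E'
from h import *
print(observe(),tcp_to_grasp)
for n in ("scene","side"):
    im=snapshot(n); cv2.imwrite(f"pics/{n}0.png",im[:,:,::-1])
    c=calibration(n);print(n,c)
    for l,z in (("scoop",3),("scoop_grip",80),("scoop_lip",3),("mat",0),("tray",0),("pan",0),("valve0",0),("can",0),("part0",4)):
        for r in place_of(n,l)[:7]:
            if r["p"]>.3: print(l,round(r["p"],2),np.round(r["centre"]),np.round(atz(n,r["centre"],z),1))
E
```

```text
pics
{'clock': 0.0, 'qpos': array([-1.15400234e+00,  8.74666111e-02,  1.75147761e-01,  1.65980080e+00,
        1.65870884e-05,  1.57076550e+00]), 'dq': array([-1.39908572e-03,  7.11553166e-05, -2.84720997e-04,  3.24125210e-04,
       -6.96836699e-04, -9.89707387e-06]), 'joint_efforts': array([ 1.87231592e-03, -5.20391071e+01,  4.64796317e+01,  1.64314883e-02,
        1.95675066e-04, -5.51356592e-06]), 'tool_pos': array([ 222.55812115, -502.6792487 ,  206.78649012]), 'ee_rot': array([ 9.78360418e-01,  2.06906876e-01, -1.28768031e-04, -6.49062434e-04]), 'contact_force': array([-0.93462545,  0.25845164,  0.01858245]), 'moment': array([-0.02940006, -0.01753474,  0.01612825]), 'grip_force': 0.0, 'width': 0.9993385086239005} 18.700000000000003
scene {'fov_y': 53.18916195492248, 'cx': 314.59488801060434, 'cy': 252.10500348046958, 'origin': array([956.88984216, 487.16960984, 536.5518268 ]), 'attitude': array([0.14619479, 0.422381  , 0.84578475, 0.29132375])}
scoop 0.59 [343. 264.] [500.6 -11.6   3. ]
scoop_grip 0.68 [367. 219.] [450.5 -10.3  80. ]
scoop_lip 0.66 [327. 278.] [5.474e+02 3.000e
[... 657 characters left out ...]
gin': array([ 185.95202289, -397.18056149,  562.93840859]), 'attitude': array([ 0.39944934, -0.17143737, -0.35694482,  0.82682516])}
scoop 0.57 [276. 324.] [498.8  -7.4   3. ]
scoop_grip 0.75 [249. 313.] [443.7 -16.9  80. ]
scoop_lip 0.56 [292. 310.] [537.7  -3.8   3. ]
tray 0.66 [193. 258.] [504.6 232.6   0. ]
pan 0.64 [232. 250.] [570.8 197.1   0. ]
pan 0.62 [401. 426.] [ 493.9 -255.8    0. ]
valve0 0.97 [297. 242.] [674.8 123.7   0. ]
valve0 0.69 [388. 298.] [ 673.  -102.5    0. ]
can 0.75 [353. 256.] [719.7  14.3   0. ]
part0 0.63 [218. 232.] [584.4 260.6   4. ]
part0 0.59 [180. 248.] [502.7 272.3   4. ]
part0 0.4 [198. 239.] [543.3 269.9   4. ]
part0 0.36 [233. 251.] [567.2 190.2   4. ]
```

View pics/scene0.png

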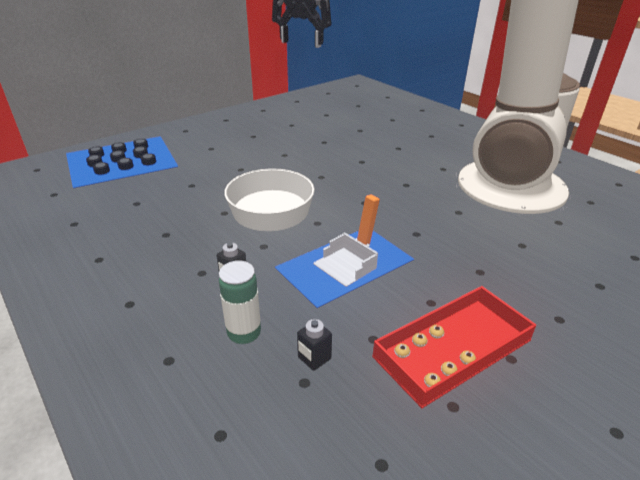

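View pics/side0.png

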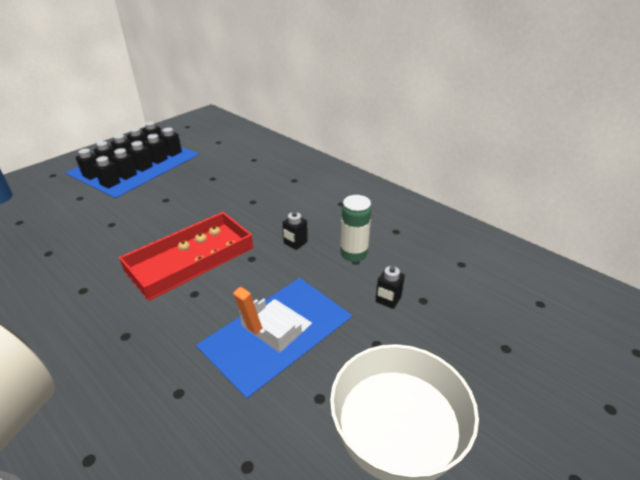

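Scene: the tray is at about (500,236), with two rows of three inserts along its long walls. The pan is at about (500,-255). The scoop is at about (500,-10), with its handle towards the robot and a slight yaw. Next I'll hover and look with the wrist camera.

```bash
cat >> h.py <<'E'
def tgt(yaw,pitch=10,roll=0):
    """tool x ahead along scoop x at yaw (deg); pitch = tool z tips forward; scoop flat at 10. larger = lip up"""
    a=np.radians(yaw); p=np.radians(pitch)
    z=np.array([np.sin(p),0,-np.cos(p)]); y=np.array([0,-1.,0]); x=np.cross(y,z)
    return R.from_euler('z',a)*R.from_matrix(np.c_[x,y,z])
def plan(pos,rot,frm=None):
    s=observe(); p0=np.array(s["tool_pos"]);r0=R.from_quat(s["ee_rot"])
    if frm: p0,r0=np.array(frm[0]),frm[1]
    t=r0.inv().apply(np.array(pos)-p0)/25; w=np.degrees((r0.inv()*rot).as_rotvec())/8
    print("row",np.round(t,3).tolist(),np.round(w,3).tolist())
E
python3 - <<'E'
from h import *
print(calibration("wrist"))
plan([400,70,320],tgt(0,0))
E
```

```text
{'fov_y': 65.70646984690485, 'cx': 325.433862608626, 'cy': 239.63795982782835, 'T_tool_cam': array([[-9.99773615e-04,  9.65766328e-01,  2.59411641e-01,
         6.54893705e+01],
       [ 9.99999409e-01,  8.54621392e-04,  6.72323182e-04,
         3.89282018e-01],
       [ 4.27608354e-04,  2.59412159e-01, -9.65766612e-01,
        -1.66411807e+02],
       [ 0.00000000e+00,  0.00000000e+00,  0.00000000e+00,
         1.00000000e+00]])}
row [15.764, -18.083, -4.501] [0.0, -0.0, 2.985]
```

{"name": "send_rows", "arguments": {
  "increments": [
    [0, 0, -4.5, 0, 0, 0, 1],
    [15.8, -18.1, -4.5, 0, 0, 2.985, 1],
    [15.8, -18.1, -4.5, 0, 0, 2.985, 1],
    [15.8, -18.1, -4.5, 0, 0, 2.985, 1],
    [15.8, -18.1, -4.5, 0, 0, 2.985, 1],
    [15.8, -18.1, -4.5, 0, 0, 2.985, 1],
    [15.8, -18.1, -4.5, 0, 0, 2.985, 1],
    [15.8, -18.1, -4.5, 0, 0, 2.985, 1],
    [15.8, -18.1, -4.5, 0, 0, 2.985, 1],
    [15.8, -18.1, -4.5, 0, 0, 2.985, 1]
  ]
}}

```text
clock: 2.25
tool_pos: [388.6, 14.6, 317.1]
ee_rot: [1.0, 0.013, 0.0, -0.007]
contact_force: [1.5, -0.1, -0.1]
width: 1.005
grip_force: 0.0
```

{"name": "send_rows", "arguments": {
  "increments": [
    [0, 0, 0, 0, 0, 0, 1],
    [0, 0, 0, 0, 0, 0, 1],
    [0, 0, 0, 0, 0, 0, 1],
    [0, 0, 0, 0, 0, 0, 1]
  ]
}}

```text
clock: 2.75
tool_pos: [388.3, 11.2, 316.6]
ee_rot: [1.0, 0.009, 0.0, -0.007]
contact_force: [0.6, -0.2, 0.6]
width: 1.0
grip_force: 0.0
```

Run:
```python
from h import *
st=observe();print(st["clock"],st["tool_pos"])
n="wrist";im=snapshot(n); cv2.imwrite(f"pics/w1.png",im[:,:,::-1])
for l,z in (("scoop",3),("scoop_grip",80),("scoop_lip",3),("mat",0),("tray",0),("pan",0),("part0",4)):
    for r in place_of(n,l)[:7]:
        if r["p"]>.25: print(l,round(r["p"],2),np.round(r["centre"]),np.round(atz(n,r["centre"],z,st),1))
for l,z in (("mat",3),("tray",34)):
    m=masks_of(n,l)
    if m:
        c,_=cv2.findContours(m[0]["mask"].astype(np.uint8),0,1); c=max(c,key=cv2.contourArea)
        w=np.array([atz(n,p[0],z,st)[:2] for p in c],np.float32)
        print(l,m[0]["p"],cv2.minAreaRect(w))
```

```text
2.75 [388.34317379  11.23828813 316.60370254]
scoop 0.9 [346. 108.] [499.2  -8.4   3. ]
scoop_grip 0.6 [349. 150.] [445.7 -10.1  80. ]
scoop_lip 0.62 [347.  78.] [537.6  -9.1   3. ]
tray 0.69 [165. 114.] [497.5 237.7   0. ]
pan 0.74 [346.  80.] [535.4  -8.8   0. ]
pan 0.66 [518. 123.] [ 498.5 -251.2    0. ]
pan 0.5 [188.  61.] [569.7 203.9   0. ]
pan 0.26 [149.  81.] [547.2 263.1   0. ]
part0 0.68 [188. 107.] [504.1 200.2   4. ]
part0 0.66 [152.  58.] [579.2 257.6   4. ]
part0 0.61 [187.  84.] [535.8 203.4   4. ]
part0 0.58 [150.  82.] [545.1 260.6   4. ]
part0 0.53 [148. 103.] [514.8 262.6   4. ]
part0 0.5 [186.  60.] [570.  205.8   4. ]
mat 0.6 ((492.7994689941406, -15.559623718261719), (132.35382080078125, 221.13487243652344), 87.86534118652344)
tray 0.72 ((499.7641906738281, 228.3892822265625), (117.08147430419922, 221.50222778320312), 84.9432373046875)
```

View pics/w1.png

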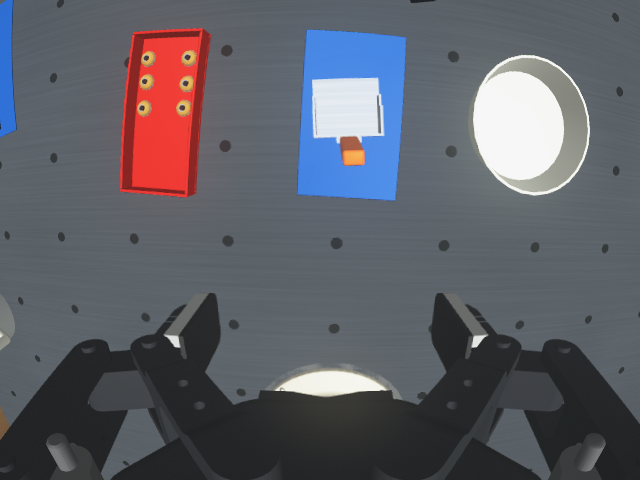

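Wrist view: tray at upper left (corners about (134,31), (209,29), (195,196), (121,192)) with all six inserts in its far part. The scoop is at (347,108) with the handle top at (352,157), and the pan is at (530,123).

Run:
```python
from h import *
st=observe()
for nm,px,z in (("traytop",[(134,31),(209,29),(195,196),(121,192)],34),("lip",[(313,79),(379,78)],5),("handletop",[(352,157)],125),("mat",[(308,30),(406,38),(396,200),(297,194)],3)):
    print(nm,[np.round(atz("wrist",p,z,st)[:2],1).tolist() for p in px])
n="wrist"
im=snapshot(n)
s=masks_of(n,"scoop")[0]["mask"].astype(np.uint8)
ys,xs=np.where(s); 
cv2.imwrite("pics/crop.png",cv2.resize(im[60:180,100:420,::-1],None,fx=2.5,fy=2.5,interpolation=cv2.INTER_CUBIC))
r=[o for o in place_of(n,"scoop_grip")][:1];g=atz(n,r[0]["centre"],80,st);print(g)
R0=tgt(0,10)
z=R0.apply([0,0,1])
for y in (-10.,):
    pos=np.array([446,y,80])+z*(18.7)
    print(pos); plan(pos-z*90,R0); plan(pos,R0,(pos-z*90,R0))
```

```text
traytop [[614.3, 274.7], [601.7, 165.2], [387.1, 182.4], [394.1, 294.8]]
lip [[535.7, 35.0], [539.8, -48.8]]
handletop [[440.4, -9.8]]
mat [[603.1, 43.0], [597.8, -83.9], [381.3, -76.7], [385.8, 53.4]]
[447.27040713  -8.16234988  80.        ]
[449.24722092 -10.          61.58409502]
row [1.783, 1.015, 6.637] [-0.114, 1.252, 0.14]
row [0.0, 0.0, 3.6] [0.0, 0.0, 0.0]
```

View pics/crop.png

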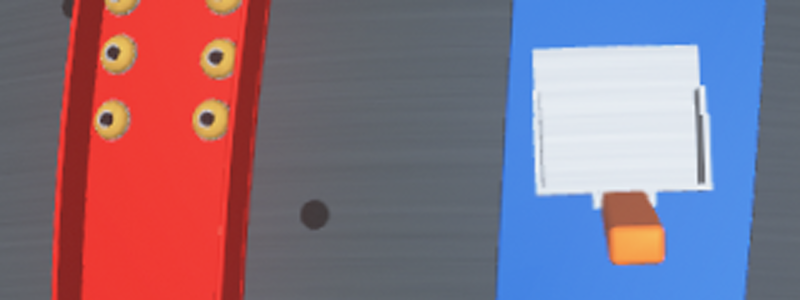

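Run:
```python
from h import *
R0=tgt(2.5,10); z=R0.apply([0,0,1])
pos=np.array([446.5,-10,80])+z*(18.7-4)
print(pos); plan(pos-z*90,R0)
```

```text
[449.05019868  -9.88865592  65.52332603]
row [1.775, 1.035, 6.479] [-0.087, 1.25, -0.172]
```

{"name": "send_rows", "arguments": {
  "increments": [
    [1.775, 1.035, 3, -0.087, 1.25, -0.172, 1],
    [1.775, 1.035, 6.48, -0.087, 1.25, -0.172, 1],
    [1.775, 1.035, 6.48, -0.087, 1.25, -0.172, 1],
    [1.775, 1.035, 6.48, -0.087, 1.25, -0.172, 1],
    [1.775, 1.035, 6.48, -0.087, 1.25, -0.172, 1],
    [1.775, 1.035, 6.48, -0.087, 1.25, -0.172, 1]
  ]
}}

```text
clock: 4.15
tool_pos: [434.6, -10.5, 157.0]
ee_rot: [0.996, 0.022, 0.089, -0.002]
contact_force: [-0.2, -0.2, -0.6]
width: 0.998
grip_force: 0.0
```

Run:
```python
from h import *
st=observe();n="wrist";im=snapshot(n); cv2.imwrite("pics/w2.png",im[:,:,::-1])
for l,z in (("scoop",3),("scoop_grip",80),("scoop_lip",3)):
    for r in place_of(n,l)[:1]: print(l,round(r["p"],2),np.round(r["centre"]),np.round(atz(n,r["centre"],z,st),1))
R0=tgt(2.5,10); plan([449,-9.9,65.5],R0)
```

```text
scoop 0.81 [329. 172.] [501.7 -10.8   3. ]
scoop_grip 0.72 [329. 243.] [446.4 -12.4  80. ]
scoop_lip 0.84 [328. 134.] [536.9  -9.1   3. ]
row [-0.034, -0.0, 3.641] [0.001, -0.011, 0.001]
```

View pics/w2.png

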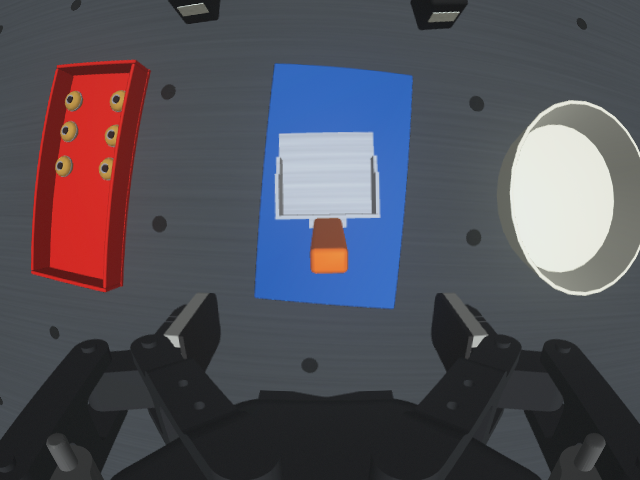

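The view shows the scoop squarely between the fingers (handle at (329,250), lip at (328,134)), so I'll go down and grip.

{"name": "send_rows", "arguments": {
  "increments": [
    [0, 0.04, 1.8, 0, 0, 0, 1],
    [0, 0.04, 3.6, 0, 0, 0, 1],
    [0, 0.04, 3.64, 0, 0, 0, 1],
    [0, 0.04, 3.64, 0, 0, 0, 0],
    [0, 0.04, 3.64, 0, 0, 0, -1],
    [0, 0.04, 3.64, 0, 0, 0, -1],
    [0, 0.04, 3.64, 0, 0, 0, -1],
    [0, 0.04, 3.64, 0, 0, 0, -1]
  ],
  "squeeze": 110
}}

```text
clock: 5.35
tool_pos: [449.8, -11.0, 65.8]
ee_rot: [0.996, 0.022, 0.088, -0.002]
contact_force: [-2.2, -1.9, 5.8]
width: 0.238
grip_force: 108.1
```

{"name": "send_rows", "arguments": {
  "increments": [
    [0, 0, 0, 0, 0, 0, -1],
    [0, 0, 0, 0, 0, 0, -1]
  ]
}}

```text
clock: 5.6
tool_pos: [449.8, -10.9, 65.8]
ee_rot: [0.996, 0.022, 0.088, -0.002]
contact_force: [-1.8, -1.2, 6.7]
width: 0.239
grip_force: 108.1
```

Run:
```python
from h import *
st=dict(tool_pos=[434.0,-10.5,156.3],ee_rot=tgt(2.5,10).as_quat())
for nm,px,z in (("rimL",[(57,67),(32,271)],34),("rimR",[(135,61),(106,291)],34),("footR",[(149,70),(121,286)],0),("parts top",[(73,100),(69,131),(64,166),(118,100),(112,134),(106,169)],20)):
    print(nm,[np.round(atz("wrist",p,z,st)[:2],1).tolist() for p in px])
st=dict(tool_pos=[388.343,11.238,316.6],ee_rot=tgt(0,0).as_quat())
for nm,px,z in (("rimL",[(134,31),(121,192)],34),("footR",[(209,29),(195,196)],0)):
    print(nm,[np.round(atz("wrist",p,z,st)[:2],1).tolist() for p in px])
```

```text
rimL [[609.7, 272.9], [397.8, 293.2]]
rimR [[601.1, 172.1], [386.7, 192.1]]
footR [[603.9, 174.0], [384.3, 195.3]]
parts top [[574.4, 253.4], [541.5, 253.8], [505.6, 256.8], [568.1, 194.2], [534.4, 196.9], [500.7, 201.0]]
rimL [[618.2, 263.0], [400.2, 287.3]]
footR [[615.4, 166.2], [386.1, 189.1]]
```

Run:
```python
from h import *
plan([391.5,244.2,133],tgt(-5.4,10))
plan([449.8,-10.9,140],tgt(2.5,10))
```

```text
row [-1.385, -10.297, -2.98] [-0.171, -0.014, 0.972]
row [0.521, -0.002, -2.924] [0.001, -0.014, -0.001]
```

{"name": "send_rows", "arguments": {
  "increments": [
    [0.25, 0, -1.5, 0, 0, 0, -1],
    [0.4, -0.2, -3, 0, 0, 0, -1],
    [0, -2, -3, -0.03, 0, 0.2, -1],
    [-0.3, -4, -3, -0.06, 0, 0.4, -1],
    [-0.7, -6, -3, -0.1, 0, 0.6, -1],
    [-1, -8, -3, -0.14, 0, 0.8, -1],
    [-1.3, -9.6, -3, -0.17, 0, 0.97, -1],
    [-1.385, -10.3, -2.98, -0.17, -0.014, 0.972, -1],
    [-1.385, -10.3, -2.98, -0.17, -0.014, 0.972, -1],
    [-1.385, -10.3, -2.98, -0.17, -0.014, 0.972, -1]
  ]
}}

```text
clock: 6.85
tool_pos: [392.8, -1.0, 133.1]
ee_rot: [0.996, -0.014, 0.086, -0.017]
contact_force: [-0.4, -0.7, -0.9]
width: 0.238
grip_force: 108.1
```

Run:
```python
from h import *
st=observe();n="wrist";print(st["tool_pos"],st["contact_force"],R.from_quat(st["ee_rot"]).as_matrix()[:,2])
im=snapshot(n); cv2.imwrite("pics/w3.png",im[:,:,::-1])
for l,z in (("tray",0),("scoop_lip",70),("part0",4)):
    for r in place_of(n,l)[:6]: print(l,round(r["p"],2),np.round(r["centre"]),np.round(atz(n,r["centre"],z,st),1))
```

```text
[392.78136555  -0.9676038  133.0792963 ] [-0.42679342 -0.66347559 -0.94303394] [ 0.17176882  0.03210276 -0.98461408]
tray 0.92 [ 87. 146.] [500.  238.8   0. ]
scoop_lip 0.97 [323. 127.] [480.4   0.7  70. ]
part0 0.84 [77. 75.] [579.3 256.7   4. ]
part0 0.73 [115.  73.] [570.1 205.    4. ]
part0 0.66 [114. 138.] [503.1 201.8   4. ]
part0 0.58 [ 70. 107.] [544.8 263.5   4. ]
part0 0.54 [ 68. 138.] [510.9 263.7   4. ]
part0 0.52 [117. 103.] [537.6 199.6   4. ]
```

View pics/w3.png

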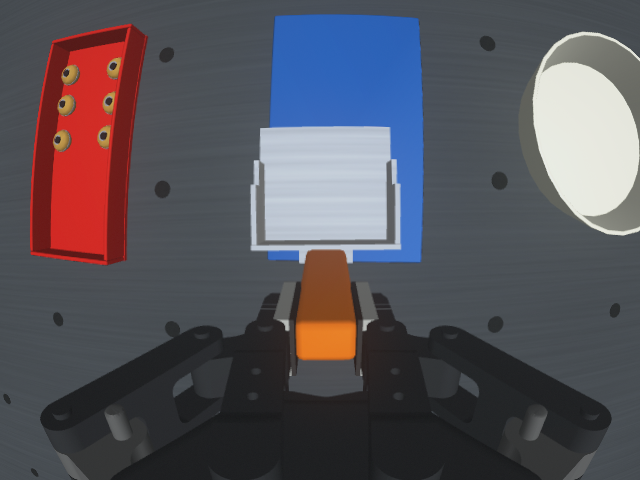

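{"name": "send_rows", "arguments": {
  "increments": [
    [0, -1, 0, 0, 0, 0, -1],
    [0, -2, 0, 0, 0, 0, -1],
    [0, -2, 0, 0, 0, 0, -1]
  ]
}}

```text
clock: 7.42
tool_pos: [394.3, 18.1, 135.0]
ee_rot: [0.996, 0.004, 0.085, -0.028]
contact_force: [-0.5, 0.1, -2.2]
width: 0.24
grip_force: 108.0
```

Run:
```python
from h import *
st=observe();print(st["tool_pos"],st["qpos"],st["dq"],st["ee_rot"])
```

```text
[394.27628571  18.07748712 135.02370322] [ 1.54998071e-03 -4.96938105e-01 -4.66782661e-01  1.42975870e+00
  5.65922010e-02  3.14058641e+00] [-0.01132162 -0.00247462 -0.00740075  0.00217403 -0.00887389 -0.00059618] [ 0.99593611  0.00369169  0.08545016 -0.02821197]
```

Joint 6 is at its limit in this hand orientation, so lateral moves stall. I'll set the scoop back on the mat and re-grip it with a half turn.

```bash
cat >> h.py <<'E'
HALF=R.from_euler('z',180,degrees=True)
def tg2(yaw,pitch=10): return tgt(yaw,pitch)*HALF   # half-turn grasp: tool x backwards, y = scoop y
E
python3 - <<'E'
from h import *
plan([449.8,-10.9,85],tgt(2.5,10))
plan([449.8,-10.9,66],tgt(2.5,10),([449.8,-10.9,85],tgt(2.5,10)))
E
```

```text
row [1.845, 1.295, 2.28] [-0.353, 0.015, -0.29]
row [-0.132, 0.0, 0.748] [0.0, 0.0, 0.0]
```

{"name": "send_rows", "arguments": {
  "increments": [
    [0.9, 0.65, 0, -0.18, 0, -0.15, -1],
    [1.845, 1.295, 0.6, -0.353, 0.015, -0.29, -1],
    [1.845, 1.295, 1.8, -0.353, 0.015, -0.29, -1],
    [1.845, 1.295, 2.28, -0.353, 0.015, -0.29, -1],
    [1.845, 1.295, 2.28, -0.353, 0.015, -0.29, -1],
    [1.845, 1.295, 2.28, -0.353, 0.015, -0.29, -1]
  ]
}}

```text
clock: 8.18
tool_pos: [449.9, -11.6, 86.1]
ee_rot: [0.996, 0.021, 0.088, -0.002]
contact_force: [-0.0, 0.8, -1.1]
width: 0.242
grip_force: 108.1
```

{"name": "send_rows", "arguments": {
  "increments": [
    [-0.07, 0, 0.4, 0, 0, 0, -1],
    [-0.13, 0, 0.72, 0, 0, 0, -1],
    [-0.13, 0, 0.75, 0, 0, 0, -1],
    [-0.13, 0, 0.75, 0, 0, 0, -1]
  ]
}}

```text
clock: 8.68
tool_pos: [449.7, -11.6, 65.8]
ee_rot: [0.996, 0.021, 0.087, -0.002]
contact_force: [0.1, -0.1, 0.4]
width: 0.24
grip_force: 108.3
```

{"name": "send_rows", "arguments": {
  "increments": [
    [0, 0, 0, 0, 0, 0, 0],
    [0, 0, 0, 0, 0, 0, 1],
    [0, 0, 0, 0, 0, 0, 1],
    [0, 0, -2, 0, 0, 0, 1],
    [0, 0, -3.8, 0, 0, 0, 1],
    [0, 0, -4, 0, 0, -1.3, 1],
    [0, 0, -4, 0, 0, -2.6, 1],
    [0, 0, -4, 0, 0, -3.9, 1],
    [0, 0, -4, 0, 0, -5.2, 1],
    [0, 0, -4, 0, 0, -6.5, 1]
  ]
}}

```text
clock: 9.93
tool_pos: [432.3, -12.4, 164.4]
ee_rot: [0.885, 0.458, 0.079, 0.037]
contact_force: [0.1, 0.1, 0.9]
width: 1.002
grip_force: 0.0
```

{"name": "send_rows", "arguments": {
  "increments": [
    [0, 0, 0, 0, 0, -1.3, 1],
    [0, 0, 0, 0, 0, -2.6, 1],
    [0, 0, 0, 0, 0, -3.9, 1],
    [0, 0, 0, 0, 0, -5.2, 1],
    [0, 0, 0, 0, 0, -6.5, 1],
    [0, 0, 0, 0, 0, -7.8, 1],
    [0, 0, 0, 0, 0, -9.1, 1],
    [0, 0, 0, 0, 0, -10.4, 1],
    [0, 0, 0, 0, 0, -11.7, 1],
    [0, 0, 0, 0, 0, -13, 1]
  ]
}}

```text
clock: 11.18
tool_pos: [432.4, -12.4, 164.4]
ee_rot: [0.184, 0.979, 0.02, 0.085]
contact_force: [0.0, -0.2, -0.4]
width: 0.998
grip_force: 0.0
```

Run:
```python
from h import *
st=observe();print(st["clock"],st["tool_pos"],st["qpos"])
R0=tg2(2.5,10); z=R0.apply([0,0,1]); p=np.array([449.7,-11.6,65.8])
plan(p-z*90,R0)
n="wrist";im=snapshot(n); cv2.imwrite("pics/w4.png",im[:,:,::-1])
for l,z in (("scoop",3),("scoop_grip",80),("scoop_lip",3)):
    for r in place_of(n,l)[:1]: print(l,round(r["p"],2),np.round(r["centre"]),np.round(atz(n,r["centre"],z,st),1))
```

```text
11.175 [432.35106975 -12.35923076 164.3915602 ] [-0.03835026 -0.39614283 -0.34405201  1.44898989  0.0136875   0.33358823]
row [0.001, -0.0, 0.404] [-0.004, 0.0, -2.967]
scoop 0.79 [344. 248.] [498.2  -7.4   3. ]
scoop_grip 0.65 [324. 236.] [446.1 -12.8  80. ]
scoop_lip 0.7 [355. 282.] [538.9  -9.5   3. ]
```

{"name": "send_rows", "arguments": {
  "increments": [
    [0, 0, 0, 0, 0, -1.3, 1],
    [0, 0, 0, 0, 0, -2.6, 1],
    [0, 0, 0.4, 0, 0, -2.97, 1],
    [0, 0, 0.4, 0, 0, -2.97, 1],
    [0, 0, 2.2, 0, 0, -2.97, 1],
    [0, 0, 4, 0, 0, -2.97, 1],
    [0, 0, 4, 0, 0, -2.97, 0.4],
    [0, 0, 4, 0, 0, -2.97, -1],
    [0, 0, 4, 0, 0, -2.97, -1],
    [0, 0, 4, 0, 0, -2.97, -1]
  ],
  "squeeze": 115
}}

```text
clock: 12.62
tool_pos: [450.7, -11.7, 68.1]
ee_rot: [-0.019, 0.996, 0.002, 0.089]
contact_force: [-4.2, -0.3, 10.9]
width: 0.235
grip_force: 113.2
```

{"name": "send_rows", "arguments": {
  "increments": [
    [0, 0, 0, 0, 0, 0, -1],
    [0, 0, 0, 0, 0, 0, -1],
    [0, 0, 0, 0, 0, 0, -1]
  ]
}}

```text
clock: 13.0
tool_pos: [450.7, -11.7, 68.1]
ee_rot: [-0.019, 0.996, 0.002, 0.089]
contact_force: [-2.1, 0.1, 7.3]
width: 0.236
grip_force: 113.2
```

Run:
```python
from h import *
st=observe();print(st["clock"],st["tool_pos"],R.from_quat(st["ee_rot"]).as_matrix().round(3),st["qpos"])
U=[449.7,-11.6,140.]
plan(U,tg2(2.5,10)); plan([391.5,244.2,140],tg2(-5.4,10),(U,tg2(2.5,10)))
```

```text
13.0 [450.72849439 -11.67791701  68.14264367] [[-0.984 -0.038  0.177]
 [-0.037  0.999  0.007]
 [-0.177  0.    -0.984]] [-0.03496771 -0.35902195 -0.5039393   1.24861865  0.01323534 -0.07136532]
row [-0.468, 0.006, -2.836] [-0.005, 0.023, -0.043]
row [1.851, 10.324, -0.326] [0.171, -0.0, 0.972]
```

{"name": "send_rows", "arguments": {
  "increments": [
    [-0.25, 0, -1.4, 0, 0, 0, -1],
    [-0.4, 0.5, -2.8, 0, 0, 0, -1],
    [0, 2.2, -3, 0.03, 0, 0.2, -1],
    [0.3, 4, -3, 0.06, 0, 0.4, -1],
    [0.7, 6, -3, 0.1, 0, 0.6, -1],
    [1, 8, -3.1, 0.14, 0, 0.8, -1],
    [1.3, 9.5, -3.15, 0.165, 0, 0.9, -1],
    [1.38, 10.3, -3.15, 0.165, 0.02, 0.93, -1],
    [1.38, 10.33, -3.15, 0.165, 0.02, 0.93, -1],
    [1.38, 10.33, -3.15, 0.165, 0.02, 0.93, -1]
  ]
}}

```text
clock: 14.25
tool_pos: [392.3, 244.1, 137.9]
ee_rot: [0.047, 0.995, -0.004, 0.086]
contact_force: [0.0, -0.7, -0.8]
width: 0.236
grip_force: 113.0
```

Run:
```python
from h import *
n="wrist";st=observe();im=snapshot(n); cv2.imwrite("pics/w5.png",im[:,:,::-1])
print(st["clock"],st["tool_pos"],R.from_quat(st["ee_rot"]).as_matrix().round(3),st["qpos"])
for l,z in (("scoop",75),("scoop_lip",75),("tray",0),("part0",4)):
    for r in place_of(n,l)[:6]: print(l,round(r["p"],2),np.round(r["centre"]),np.round(atz(n,r["centre"],z,st),1))
```

```text
14.25 [392.34830094 244.14167112 137.91148741] [[-0.981  0.094  0.17 ]
 [ 0.092  0.996 -0.016]
 [-0.171  0.    -0.985]] [ 0.63254508 -0.28190254 -0.30954197  1.41413565 -0.11374766  0.71919829]
scoop 0.66 [325. 291.] [438.5 239.3  75. ]
part0 0.71 [296. 365.] [574.8 195.    4. ]
part0 0.47 [359. 363.] [578.3 261.3   4. ]
```

View pics/w5.png

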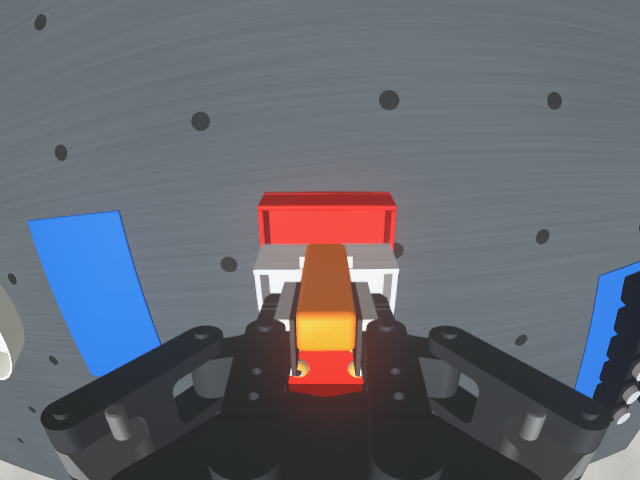

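Looking from behind, the tray's near end wall shows its rim at about (259,208)–(396,207) and its foot at (265,192)–(391,192). The scoop is roughly centred over the tray.

Run:
```python
from h import *
st=observe(); a=np.radians(-5.2); e=np.array([[np.cos(a),np.sin(a)],[-np.sin(a),np.cos(a)]])
tp=np.array(st["tool_pos"])[:2]
for nm,px,z in (("rim",[(259,208),(396,207)],34),("foot",[(265,192),(391,192)],0),("scoopback",[(255,270),(398,269)],72+34),("part",[(301,368),(355,368)],18)):
    w=[atz("wrist",p,z,st)[:2] for p in px]
    print(nm,np.round(w,1).tolist(),"rel to TCP in tray axes",np.round([e@(q-tp) for q in w],1).tolist())
```

```text
rim [[387.9, 194.6], [396.9, 295.8]] rel to TCP in tray axes [[-0.1, -49.5], [-0.3, 52.0]]
foot [[386.2, 194.2], [396.1, 297.7]] rel to TCP in tray axes [[-1.8, -50.1], [-1.3, 53.8]]
scoopback [[400.5, 202.0], [407.8, 284.2]] rel to TCP in tray axes [[11.8, -41.1], [11.6, 41.4]]
part [[565.8, 202.1], [571.2, 256.5]] rel to TCP in tray axes [[176.4, -26.0], [176.8, 28.7]]
```

Run:
```python
from h import *
a=np.radians(-5.2); ex=np.array([np.cos(a),np.sin(a),0]); ey=np.array([-np.sin(a),np.cos(a),0])
T=np.array([392.35,244.14,0])+1.5*ey
S=(T+[0,0,74],tg2(-5.2,8)); print(S[0])
plan(*S)
plan(S[0]+[0,0,-2.],S[1],S)
plan(S[0]+25*ex,S[1],S)
```

```text
[392.48594887 245.6338266   74.        ]
row [0.443, 0.066, 2.511] [-0.002, 0.231, -0.03]
row [0.011, 0.0, 0.079] [0.0, 0.0, 0.0]
row [-0.99, -0.0, 0.139] [0.0, 0.0, 0.0]
```

{"name": "send_rows", "arguments": {
  "increments": [
    [0.1, 0.066, 0.6, 0, 0, -0.03, -1],
    [0.26, 0.066, 1.5, 0, 0.1, -0.03, -1],
    [0.4, 0.066, 2.3, 0, 0.23, -0.03, -1],
    [0.443, 0.066, 2.51, 0, 0.23, -0.03, -1],
    [0.443, 0.066, 2.51, 0, 0.23, -0.03, -1]
  ]
}}

```text
clock: 15.12
tool_pos: [392.2, 246.1, 73.6]
ee_rot: [0.045, 0.997, -0.004, 0.069]
contact_force: [0.2, -0.0, -1.8]
width: 0.237
grip_force: 113.2
```

{"name": "send_rows", "arguments": {
  "increments": [
    [0.01, 0, 0.08, 0, 0, 0, -1],
    [0.01, 0, 0.08, 0, 0, 0, -1]
  ]
}}

```text
clock: 15.38
tool_pos: [392.5, 246.4, 72.3]
ee_rot: [0.045, 0.997, -0.003, 0.07]
contact_force: [0.0, 0.3, -1.1]
width: 0.239
grip_force: 113.1
```

{"name": "send_rows", "arguments": {
  "increments": [
    [0.01, 0, 0.05, 0, 0, 0, -1],
    [0.01, 0, 0.05, 0, 0, 0, -1]
  ]
}}

```text
clock: 15.62
tool_pos: [392.8, 246.6, 71.5]
ee_rot: [0.045, 0.997, -0.003, 0.071]
contact_force: [-0.4, -0.3, 3.7]
width: 0.234
grip_force: 114.0
```

{"name": "send_rows", "arguments": {
  "increments": [
    [0.01, 0, 0.05, 0, 0, 0, -1],
    [0.01, 0, 0.05, 0, 0, 0, -1]
  ]
}}

```text
clock: 15.88
tool_pos: [392.7, 246.7, 70.2]
ee_rot: [0.045, 0.997, -0.003, 0.07]
contact_force: [-0.9, 0.8, 4.6]
width: 0.236
grip_force: 113.9
```

{"name": "send_rows", "arguments": {
  "increments": [
    [-0.45, 0, 0.063, 0, 0, 0, -1],
    [-0.9, 0, 0.126, 0, 0, 0, -1],
    [-1.35, 0, 0.19, 0, 0, 0, -1],
    [-1.8, 0, 0.253, 0, 0, 0, -1],
    [-2.25, 0, 0.316, 0, 0, 0, -1],
    [-2.7, 0, 0.379, 0, 0, 0, -1],
    [-3.15, 0, 0.442, 0, 0, 0, -1],
    [-3.15, 0, 0.442, 0, 0, 0, -1]
  ]
}}

```text
clock: 16.88
tool_pos: [472.5, 239.3, 70.0]
ee_rot: [0.045, 0.996, -0.003, 0.071]
contact_force: [2.7, 0.7, 4.3]
width: 0.239
grip_force: 113.7
```

Run:
```python
from h import *
n="wrist";st=observe();print(st["tool_pos"])
a=np.radians(-5.2); e=np.array([[np.cos(a),np.sin(a)],[-np.sin(a),np.cos(a)]])
print(e@(np.array(st["tool_pos"])[:2]-[392.35,244.14]))
im=snapshot("side"); cv2.imwrite("pics/s6.png",cv2.resize(im[180:330,80:330,::-1],None,fx=3,fy=3,interpolation=cv2.INTER_CUBIC))
```

```text
[472.50255514 239.27401582  70.01165427]
[80.26369588  2.41847515]
```

View pics/s6.png

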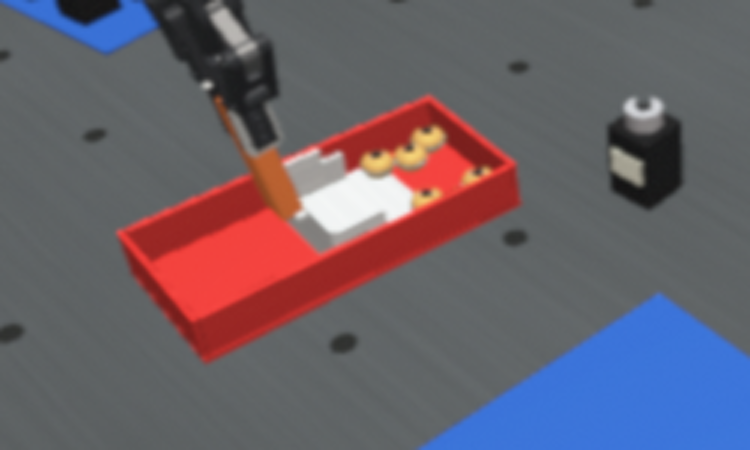

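The inserts are being pushed ahead along both walls towards the far end, which looks right. I'll continue.

{"name": "send_rows", "arguments": {
  "increments": [
    [-0.3, 0, 0.042, 0, 0, 0, -1],
    [-0.6, 0, 0.084, 0, 0, 0, -1],
    [-0.9, 0, 0.126, 0, 0, 0, -1],
    [-1.2, 0, 0.168, 0, 0, 0, -1],
    [-1.5, 0, 0.21, 0, 0, 0, -1],
    [-1.6, 0, 0.224, 0, 0, 0, -1]
  ]
}}

```text
clock: 17.68
tool_pos: [511.7, 235.8, 70.2]
ee_rot: [0.045, 0.997, -0.003, 0.07]
contact_force: [-3.2, 0.2, 7.5]
width: 0.237
grip_force: 114.4
```

{"name": "send_rows", "arguments": {
  "increments": [
    [-0.16, 0, 0.022, 0, 0, 0, -1],
    [-0.32, 0, 0.045, 0, 0, 0, -1]
  ]
}}

```text
clock: 17.92
tool_pos: [519.3, 235.3, 70.3]
ee_rot: [0.044, 0.997, -0.003, 0.07]
contact_force: [-18.3, 3.3, 25.6]
width: 0.234
grip_force: 117.0
```

Run:
```python
from h import *
a=snapshot("side")[190:290,130:290,::-1]; b=snapshot("scene")[290:410,360:552,::-1]
cv2.imwrite("pics/s7.png",np.vstack([cv2.resize(a,(480,300),interpolation=2),cv2.resize(b,(480,300),interpolation=2)]))
for r in place_of("scene","part0"):print(round(r["p"],2),r["centre"])
```

```text
0.67 [387.6, 352.8]
0.6 [393.5, 365.7]
0.58 [411.4, 361.5]
0.57 [433.3, 379.2]
0.55 [419.6, 389.8]
0.43 [410.6, 380.3]
```

View pics/s7.png

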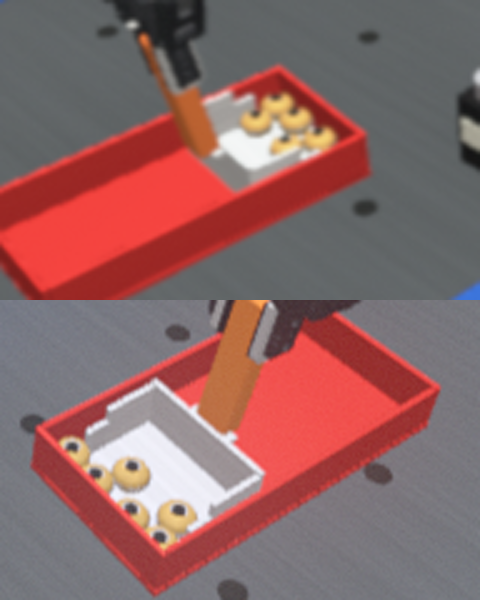

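All six inserts appear to sit on the front of the scoop against the end wall. Next I'll tilt the lip up, pivoting on the back edge.

```bash
cat >> h.py <<'E'
def pivot(B,yaw,pitch,off=(-11.7,65)):
    """TCP for scoop back bottom edge at B, scoop tilted lip-up by pitch-10"""
    t=np.radians(pitch-10); a=np.radians(yaw)
    dx=off[0]*np.cos(t)-off[1]*np.sin(t); dz=off[0]*np.sin(t)+off[1]*np.cos(t)
    return np.array(B)+[dx*np.cos(a),dx*np.sin(a),dz]
E
python3 - <<'E'
from h import *
st=observe(); p=np.array(st["tool_pos"]); cur=(p,R.from_quat(st["ee_rot"]))
z=cur[1].apply([0,0,1]); print(p,np.degrees(np.arctan2(np.hypot(z[0],z[1]),-z[2])))
B=p+(p-pivot(p,-5.1,8)); print(B)
e=np.array([np.cos(.09),-np.sin(.09),0])
for pt,bz,bx in ((10,5.5,-.5),(14,5.5,0),(18,5.5,0.5),(23,5.5,1),(28,6,1),(34,7,0),(34,25,-3),(34,50,-3)):
    b=B.copy(); b[2]=bz; b=b+e*bx
    plan(pivot(b,-5.1,pt),tg2(-5.1,pt))
E
```

```text
[519.19395334 235.38714089  70.38770609] 7.993573111723729
[528.58104812 234.549365     5.01897822]
row [0.109, 0.0, -0.02] [0.006, -0.251, -0.002]
row [0.273, -0.0, -0.004] [0.006, -0.751, -0.002]
row [0.436, -0.0, 0.026] [0.005, -1.251, -0.003]
row [0.641, -0.0, 0.079] [0.005, -1.876, -0.003]
row [0.858, -0.0, 0.129] [0.005, -2.501, -0.003]
row [1.146, -0.001, 0.193] [0.005, -3.251, -0.003]
row [1.165, 0.0, -0.537] [0.005, -3.251, -0.003]
row [1.026, 0.001, -1.527] [0.005, -3.251, -0.003]
```

{"name": "send_rows", "arguments": {
  "increments": [
    [0.13, 0, -0.05, 0, -0.25, 0, -1],
    [0.29, 0, -0.04, 0, -0.75, 0, -1],
    [0.45, 0, -0.02, 0, -1.25, 0, -1],
    [0.66, 0, 0.03, 0, -1.87, 0, -1],
    [0.88, 0, 0.08, 0, -2.5, 0, -1],
    [1.16, 0, 0.14, 0, -3.25, 0, -1],
    [1.16, 0, 0.14, 0, -3.25, 0, -1],
    [1.16, 0, 0.14, 0, -3.25, 0, -1]
  ]
}}

```text
clock: 19.08
tool_pos: [491.0, 237.4, 61.5]
ee_rot: [0.042, 0.956, -0.013, 0.291]
contact_force: [-0.3, 0.2, -3.6]
width: 0.236
grip_force: 112.9
```

Run:
```python
from h import *
a=snapshot("side")[190:290,130:290,::-1]; b=snapshot("scene")[290:410,360:552,::-1]
cv2.imwrite("pics/s8.png",np.vstack([cv2.resize(a,(480,300),interpolation=2),cv2.resize(b,(480,300),interpolation=2)]))
for r in place_of("scene","part0"):print(round(r["p"],2),r["centre"])
```

```text
0.73 [432.9, 358.4]
0.68 [438.6, 368.8]
0.61 [452.3, 365.1]
0.57 [429.4, 350.0]
0.48 [391.0, 339.4]
0.44 [413.2, 345.8]
```

View pics/s8.png

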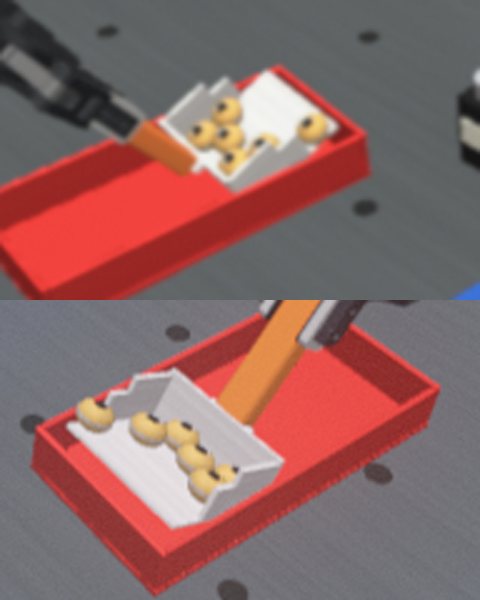

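Five inserts slid to the back. One is caught on the right front corner of the lip, between the tray wall and the end of the scoop's side wall. I'll ease the tilt, slide the scoop to that side so the tray wall pushes the insert inward, then tilt up again.

Run:
```python
from h import *
st=observe(); p=np.array(st["tool_pos"]); print(p)
B=p+(p-pivot(p,-5.1,34)); print(B)
e=np.array([np.cos(.09),-np.sin(.09),0]);l=np.array([np.sin(.09),np.cos(.09),0])
for pt,by,bx in ((26,0,0),(20,0,0),(20,-3.5,0),(20,-8,0),(20,-8,-2),(27,-7,-2),(34,-6,-2)):
    b=B+e*bx+l*by
    plan(pivot(b,-5.1,pt),tg2(-5.1,pt))
```

```text
[491.84070167 237.25502131  61.89852704]
[528.82008448 233.95469932   7.27689102]
row [-0.368, 0.0, 0.024] [-0.008, 0.99, -0.005]
row [-0.639, 0.001, 0.075] [-0.008, 1.74, -0.006]
row [-0.639, -0.139, 0.075] [-0.008, 1.74, -0.006]
row [-0.639, -0.319, 0.076] [-0.008, 1.74, -0.006]
row [-0.573, -0.32, 0.031] [-0.008, 1.74, -0.006]
row [-0.256, -0.28, -0.026] [-0.008, 0.865, -0.005]
row [0.066, -0.24, -0.044] [-0.008, -0.01, -0.005]
```

{"name": "send_rows", "arguments": {
  "increments": [
    [-0.37, 0, 0.02, 0, 0.99, 0, -1],
    [-0.64, 0, 0.07, 0, 1.74, 0, -1],
    [-0.64, -0.14, 0.07, 0, 1.74, 0, -1],
    [-0.64, -0.25, 0.07, 0, 1.74, 0, -1],
    [-0.64, -0.32, 0.07, 0, 1.74, 0, -1],
    [-0.58, -0.32, 0.03, 0, 1.74, 0, -1],
    [-0.26, -0.28, -0.03, 0, 0.87, 0, -1],
    [0.06, -0.24, -0.05, 0, 0, 0, -1],
    [0.06, -0.24, -0.05, 0, 0, 0, -1]
  ]
}}

```text
clock: 20.35
tool_pos: [486.2, 231.1, 59.7]
ee_rot: [0.041, 0.956, -0.014, 0.292]
contact_force: [0.8, 0.4, -2.0]
width: 0.239
grip_force: 114.0
```

Run:
```python
from h import *
a=snapshot("side")[190:290,130:290,::-1]; b=snapshot("scene")[290:410,360:552,::-1]
cv2.imwrite("pics/s9.png",np.vstack([cv2.resize(a,(480,300),interpolation=2),cv2.resize(b,(480,300),interpolation=2)]))
for r in place_of("scene","part0"):print(round(r["p"],2),r["centre"])
for r in place_of("side","part0"):print(round(r["p"],2),r["centre"])
```

```text
0.63 [426.6, 348.2]
0.6 [433.3, 353.7]
0.53 [405.7, 339.2]
0.42 [439.1, 365.6]
0.41 [415.3, 340.3]
0.37 [448.8, 359.1]
0.48 [223.7, 240.0]
0.44 [197.6, 239.9]
0.41 [208.9, 240.1]
0.4 [210.6, 249.9]
0.38 [209.0, 229.9]
```

```bash
cat >> h.py <<'E'
def tri(n1,p1,n2,p2):
    o,d=ray(n1,p1);q,f=ray(n2,p2);d=d/np.linalg.norm(d);f=f/np.linalg.norm(f)
    s,t=np.linalg.lstsq(np.c_[d,-f],q-o,rcond=None)[0]; a,b=o+s*d,q+t*f
    return (a+b)/2,np.linalg.norm(a-b)
def inscoop(X,st,off=(-11.7,65)):
    """scoop frame (back bottom edge origin; x forward, y left, z up)"""
    r=R.from_quat(st["ee_rot"]); S=r*HALF*tgt(0,10).inv()
    return S.inv().apply(np.array(X)-np.array(st["tool_pos"]))-np.array([off[0],0,off[1]])
def parts():
    st=observe(); snapshot("scene");snapshot("side")
    A=[r["centre"] for r in place_of("scene","part0") if r["p"]>.3];B=[r["centre"] for r in place_of("side","part0") if r["p"]>.3]
    print(len(A),len(B),st["clock"])
    for a in A:
        for b in B:
            X,g=tri("scene",a,"side",b)
            if g<6: print(np.round(a),np.round(b),X.round(),"gap",round(g,1),"scoop",inscoop(X,st).round())
E
python3 - <<'E'
from h import *
st=observe();print(inscoop(st["tool_pos"],st))
parts()
E
```

```text
[ 11.7   0.  -65. ]
6 4 20.55
[428. 346.] [210. 238.] [547. 227.  28.] gap 5.5 scoop [  50.    0. -120.]
[428. 346.] [211. 226.] [560. 235.  45.] gap 5.6 scoop [  68.   10. -110.]
[415. 337.] [223. 238.] [557. 204.  34.] gap 3.3 scoop [  63.  -22. -120.]
[435. 366.] [210. 238.] [556. 248.  12.] gap 0.9 scoop [  50.   22. -138.]
[435. 366.] [211. 226.] [570. 256.  30.] gap 1.1 scoop [  69.   31. -127.]
[429. 352.] [210. 238.] [550. 232.  24.] gap 5.4 scoop [  50.    6. -125.]
[429. 352.] [211. 226.] [563. 241.  41.] gap 5.5 scoop [  69.   16. -115.]
[449. 363.] [201. 234.] [545. 259.  22.] gap 0.0 scoop [  42.   32. -124.]
```

```bash
sed -i 's/-np.array(\[off\[0\],0,off\[1\]\])/+np.array([off[0],0,off[1]])/' h.py
python3 - <<'E'
from h import *
p=np.array(observe()["tool_pos"])
plan(p+[-8,1,25],tg2(-5.1,34));plan(p+[-15,1,95],tg2(-5.1,36))
X,g=tri("scene",(391,339.4),"side",(234,232.3));print(X,g)
E
```

```text
row [-0.292, 0.01, -1.009] [-0.009, -0.003, -0.007]
row [-1.625, -0.016, -3.487] [-0.009, -0.253, -0.007]
[583.71157185 192.80717805  38.21191318] 10.54767439383724
```

{"name": "send_rows", "arguments": {
  "increments": [
    [-0.15, 0, -0.5, 0, 0, 0, -1],
    [-0.3, 0, -1, 0, -0.05, 0, -1],
    [-0.7, 0, -1.7, 0, -0.15, 0, -1],
    [-1.1, 0, -2.5, 0, -0.2, 0, -1],
    [-1.5, 0, -3.2, 0, -0.25, 0, -1],
    [-1.62, 0, -3.49, 0, -0.25, 0, -1],
    [-1.62, 0, -3.49, 0, -0.25, 0, -1]
  ]
}}

```text
clock: 21.62
tool_pos: [474.0, 233.1, 157.6]
ee_rot: [0.043, 0.95, -0.014, 0.309]
contact_force: [0.1, -0.4, -3.1]
width: 0.235
grip_force: 114.1
```

Run:
```python
from h import *
st=observe();print(st["tool_pos"],st["contact_force"])
parts()
im=snapshot("scene");m=masks_of("scene","part0")
print([(round(r["p"],2),np.round(r["bbox"]).tolist()) for r in m])
print([(round(r["p"],2),np.round(r["centre"]).tolist()) for r in place_of("scene","tray")[:1]+place_of("scene","scoop")[:1]])
```

```text
[473.95645523 233.14197283 157.6427168 ] [ 0.10346581 -0.36092118 -3.14494928]
5 4 21.625
[449. 300.] [198. 209.] [529. 227. 104.] gap 3.7 scoop [14. -2. -8.]
[446. 294.] [198. 209.] [525. 219. 109.] gap 2.7 scoop [ 14. -10.  -2.]
[469. 305.] [184. 200.] [523. 255. 114.] gap 0.9 scoop [11. 26.  5.]
[458. 308.] [192. 197.] [538. 250. 114.] gap 1.3 scoop [26. 22. -1.]
[(0.7, [453.0, 296.0, 19.0, 12.0]), (0.56, [436.0, 280.0, 12.0, 13.0]), (0.48, [458.0, 305.0, 16.0, 14.0]), (0.44, [424.0, 281.0, 17.0, 19.0])]
[(0.98, [444.0, 297.0])]
```

Run:
```python
from h import *
for n in ("scene","side"):
    im=snapshot(n); h=cv2.cvtColor(im,cv2.COLOR_RGB2HSV)
    m=cv2.inRange(h,(15,60,120),(32,200,255))
    k,_,s,c=cv2.connectedComponentsWithStats(m)
    print(n,[(s[i,4],c[i].round().tolist()) for i in range(1,k) if s[i,4]>8 and 120<c[i][0]<520])
    print([(round(r["p"],2),np.round(r["centre"]).tolist()) for r in place_of(n,"part0")])
```

```text
scene [(np.int32(494), [445.0, 287.0]), (np.int32(26), [423.0, 284.0]), (np.int32(16), [450.0, 298.0]), (np.int32(18), [457.0, 306.0])]
[(0.7, [421.0, 282.0]), (0.66, [452.0, 301.0]), (0.61, [429.0, 285.0]), (0.6, [447.0, 297.0]), (0.47, [455.0, 308.0]), (0.41, [470.0, 308.0])]
side [(np.int32(296), [190.0, 196.0]), (np.int32(41), [212.0, 194.0])]
[(0.62, [198.0, 199.0]), (0.55, [195.0, 188.0]), (0.43, [210.0, 198.0]), (0.42, [186.0, 199.0]), (0.34, [193.0, 259.0])]
```

All six are in the scoop and lifted clear. Next is the carry to the pan.

```bash
cat >> h.py <<'E'
def lipp(L,yaw,tilt): return pivot(L,yaw,tilt+10,(-87,65)),tg2(yaw,tilt+10)
E
python3 - <<'E'
from h import *
C=np.array([499,-254.]);y=-15;u=np.array([np.cos(np.radians(y)),np.sin(np.radians(y))])
L=C-18*u
W=lipp([*L,150],y,26); print(W[0]); plan(*W)
E
```

```text
[ 378.55947512 -221.72805862  170.28332324]
row [1.445, -18.453, -1.697] [0.72, -0.002, 0.999]
```

{"name": "send_rows", "arguments": {
  "increments": [
    [0.03, -0.4, -0.3, 0.01, 0, 0.02, -1],
    [0.1, -1.2, -0.6, 0.04, 0, 0.06, -1],
    [0.17, -2.2, -0.9, 0.08, 0, 0.11, -1],
    [0.26, -3.3, -1.1, 0.12, 0, 0.17, -1],
    [0.35, -4.4, -1.3, 0.17, 0, 0.23, -1],
    [0.43, -5.5, -1.5, 0.21, 0, 0.29, -1],
    [0.52, -6.7, -1.6, 0.26, 0, 0.36, -1],
    [0.62, -7.9, -1.7, 0.31, 0, 0.43, -1],
    [0.71, -9.1, -1.7, 0.36, 0, 0.49, -1],
    [0.8, -10.3, -1.7, 0.4, 0, 0.56, -1]
  ]
}}

```text
clock: 23.48
tool_pos: [438.0, -17.0, 186.6]
ee_rot: [0.09, 0.952, -0.032, 0.292]
contact_force: [0.8, 0.2, -3.5]
width: 0.233
grip_force: 114.0
```

Run:
```python
from h import *
C=np.array([499,-254.]);y=-15;u=np.array([np.cos(np.radians(y)),np.sin(np.radians(y))])
L=C-18*u
W=lipp([*L,150],y,26); print(observe()["tool_pos"]); plan(*W)
```

```text
[437.994201   -17.01481007 186.57941107]
row [1.046, -8.486, 0.161] [0.242, -0.229, 0.445]
```

{"name": "send_rows", "arguments": {
  "increments": [
    [0.07, -0.6, 0, 0.02, -0.02, 0.03, -1],
    [0.2, -1.6, 0, 0.05, -0.04, 0.08, -1],
    [0.35, -2.8, 0, 0.08, -0.08, 0.15, -1],
    [0.5, -4, 0.05, 0.11, -0.1, 0.2, -1],
    [0.63, -5.2, 0.1, 0.15, -0.14, 0.27, -1],
    [0.78, -6.4, 0.12, 0.18, -0.17, 0.33, -1],
    [0.92, -7.4, 0.15, 0.21, -0.2, 0.39, -1],
    [1.02, -8.2, 0.16, 0.24, -0.22, 0.43, -1],
    [1.05, -8.5, 0.16, 0.24, -0.23, 0.445, -1],
    [1.05, -8.5, 0.16, 0.24, -0.23, 0.445, -1]
  ]
}}

```text
clock: 24.72
tool_pos: [381.3, -224.3, 171.0]
ee_rot: [0.124, 0.943, -0.039, 0.305]
contact_force: [0.1, -0.1, -2.7]
width: 0.239
grip_force: 114.2
```

Run:
```python
from h import *
st=observe();n="wrist"
print(st["clock"],st["tool_pos"],st["qpos"].round(2))
im=snapshot("side");print([(round(r["p"],2),np.round(r["centre"]).tolist(),atz("side",r["centre"],0).round()) for r in place_of("side","pan")[:2]])
im=snapshot("scene");print([(round(r["p"],2),np.round(r["centre"]).tolist(),atz("scene",r["centre"],0).round()) for r in place_of("scene","pan")[:2]])
print("lip",[tri("scene",a["centre"],"side",b["centre"]) for a in place_of("scene","scoop_lip")[:1] for b in place_of("side","scoop_lip")[:1]])
print(sorted(r["p"] for r in place_of("scene","part0")))
C=np.array([499,-254.]);y=-15;u=np.array([np.cos(np.radians(y)),np.sin(np.radians(y))])
L=C-18*u
for t,h in ((26,150),(18,125),(9,100),(0,78),(-8,72),(-14,65),(-18,60),(-22,56),(-26,54),(-30,52),(-34,50),(-38,50),(-42,50)):
    print(t,h,end=" ");plan(*lipp([*(L-(5*u if t<-20 else 0*u)),h],y,t))
```

```text
24.725 [ 381.33847765 -224.28285554  170.97862815] [-0.71 -0.85 -0.71  1.13  0.26 -0.37]
[(0.17, [277.0, 329.0], array([495., -15.,   0.]))]
[(0.95, [267.0, 209.0], array([ 502., -257.,    0.]))]
lip [(array([ 460.07284051, -244.32850894,  135.50356232]), np.float64(51.852912977432034))]
[0.48, 0.57]
26 150 row [0.138, 0.038, -0.068] [0.026, -0.028, 0.006]
18 125 row [0.254, 0.036, 0.358] [0.025, 0.972, 0.007]
9 100 row [0.254, 0.035, 0.818] [0.025, 2.097, 0.009]
0 78 row [0.137, 0.033, 1.277] [0.024, 3.222, 0.011]
-8 72 row [-0.312, 0.032, 1.331] [0.023, 4.222, 0.013]
-14 65 row [-0.6, 0.032, 1.507] [0.023, 4.972, 0.014]
-18 60 row [-0.787, 0.031, 1.662] [0.022, 5.472, 0.015]
-22 56 row [-0.834, 0.031, 1.688] [0.022, 5.972, 0.016]
-26 54 row [-1.088, 0.03, 1.787] [0.022, 6.472, 0.017]
-30 52 row [-1.34, 0.029, 1.908] [0.021, 6.972, 0.018]
-34 50 row [-1.586, 0.029, 2.049] [0.021, 7.472, 0.019]
-38 50 row [-1.874, 0.028, 2.145] [0.02, 7.972, 0.02]
-42 50 row [-2.154, 0.028, 2.261] [0.019, 8.472, 0.02]
```

{"name": "send_rows", "arguments": {
  "increments": [
    [0.25, 0.04, 0.36, 0.02, 0.97, 0, -1],
    [0.25, 0.04, 0.82, 0.02, 2.1, 0, -1],
    [0.14, 0.03, 1.28, 0.02, 3.22, 0.01, -1],
    [-0.31, 0.03, 1.33, 0.02, 4.22, 0.01, -1],
    [-0.6, 0.03, 1.5, 0.02, 4.97, 0.01, -1],
    [-0.79, 0.03, 1.66, 0.02, 5.47, 0.01, -1],
    [-0.83, 0.03, 1.69, 0.02, 5.97, 0.02, -1],
    [-0.96, 0.03, 1.74, 0.02, 6.2, 0.02, -1],
    [-1.09, 0.03, 1.79, 0.02, 6.47, 0.02, -1],
    [-1.34, 0.03, 1.9, 0.02, 6.97, 0.02, -1]
  ]
}}

```text
clock: 26.32
tool_pos: [436.0, -237.5, 152.5]
ee_rot: [0.129, 0.976, 0.023, -0.172]
contact_force: [-0.4, -0.8, -2.1]
width: 0.237
grip_force: 114.3
```

Run:
```python
from h import *
st=observe()
print(st["clock"],st["tool_pos"],st["qpos"].round(2),st["contact_force"])
C=np.array([500,-255.]);y=-15;u=np.array([np.cos(np.radians(y)),np.sin(np.radians(y))])
L=C-23*u
for t,h in ((-34,50),(-38,50),(-42,50)): plan(*lipp([*L,h],y,t))
```

```text
26.325 [ 435.99871847 -237.47620747  152.52464233] [-0.46  0.31  0.28  1.88 -0.07 -0.18] [-0.38513933 -0.81991244 -2.06892088]
row [-0.285, -0.014, -0.104] [0.002, 0.51, -0.007]
row [-0.526, -0.014, -0.287] [0.002, 1.01, -0.007]
row [-0.78, -0.014, -0.453] [0.002, 1.51, -0.007]
```

{"name": "send_rows", "arguments": {
  "increments": [
    [-0.28, 0, -0.1, 0, 0.5, 0, -1],
    [-0.53, 0, -0.29, 0, 1, 0, -1],
    [-0.78, 0, -0.45, 0, 1.5, 0, -1],
    [-0.78, 0, -0.45, 0, 1.5, 0, -1],
    [-0.78, 0, -0.45, 0, 1.5, 0, -1]
  ]
}}

```text
clock: 26.95
tool_pos: [456.8, -243.2, 155.7]
ee_rot: [0.126, 0.953, 0.036, -0.272]
contact_force: [-0.2, -0.0, -0.8]
width: 0.237
grip_force: 114.2
```

Run:
```python
from h import *
st=observe();print(st["clock"],st["tool_pos"],st["contact_force"])
for n in ("scene","side","wrist"):
    im=snapshot(n); h=cv2.cvtColor(im,cv2.COLOR_RGB2HSV)
    m=cv2.inRange(h,(15,60,120),(32,200,255))
    k,_,s,c=cv2.connectedComponentsWithStats(m)
    print(n,[(int(s[i,4]),c[i].round().tolist()) for i in range(1,k) if s[i,4]>8])
    print([(round(r["p"],2),np.round(r["centre"]).tolist(),atz(n,r["centre"],6,st).round().tolist()[:2]) for r in place_of(n,"part0")])
```

```text
26.95 [ 456.82190144 -243.16944302  155.72525319] [-0.21123339 -0.01314513 -0.82495398]
scene [(828, [625.0, 112.0]), (98, [248.0, 202.0]), (18, [236.0, 203.0])]
[(0.58, [240.0, 205.0], [543.0, -295.0]), (0.41, [242.0, 194.0], [517.0, -334.0]), (0.4, [248.0, 199.0], [516.0, -309.0])]
side [(49, [408.0, 325.0]), (144, [410.0, 379.0]), (94, [394.0, 384.0]), (340, [443.0, 398.0]), (149, [429.0, 412.0]), (170, [446.0, 430.0])]
[(0.78, [442.0, 404.0], [556.0, -280.0]), (0.68, [394.0, 377.0], [545.0, -206.0]), (0.57, [426.0, 409.0], [534.0, -269.0]), (0.54, [448.0, 425.0], [533.0, -302.0]), (0.52, [409.0, 383.0], [553.0, -229.0]), (0.52, [435.0, 395.0], [560.0, -266.0])]
wrist [(1835, [324.0, 330.0]), (35, [315.0, 394.0])]
[(0.5, [313.0, 401.0], [530.0, -274.0])]
```

The side camera shows all six inserts in the pan, and the load force has dropped to match. Returning the scoop to the mat.

Run:
```python
from h import *
p=np.array(observe()["tool_pos"])
plan(p+[-5,0,60],tg2(-15,-15)); plan([450.7,-11.7,140],tg2(2.2,10)); plan([400,-150,200],tg2(-6,0))
```

```text
row [1.432, -0.052, -1.936] [0.004, -2.11, -0.01]
row [1.878, 8.883, 1.95] [0.419, -5.195, -2.169]
row [3.586, 3.014, 0.185] [0.316, -3.977, -1.106]
```

{"name": "send_rows", "arguments": {
  "increments": [
    [0.7, 0, -1, 0, -0.6, 0, -1],
    [1.43, 0, -1.94, 0, -1.8, 0, -1],
    [2.2, 1, -1.5, 0.1, -2.8, -0.4, -1],
    [3, 2.4, -0.5, 0.25, -3.7, -0.9, -1],
    [3.2, 4.2, 0.4, 0.34, -4.4, -1.4, -1],
    [2.8, 6.2, 1, 0.4, -5, -1.9, -1],
    [2.3, 8, 1.6, 0.42, -5.2, -2.17, -1],
    [1.88, 8.88, 1.95, 0.42, -5.2, -2.17, -1],
    [1.88, 8.88, 1.95, 0.42, -5.2, -2.17, -1],
    [1.88, 8.88, 1.95, 0.42, -5.2, -2.17, -1]
  ]
}}

```text
clock: 28.5
tool_pos: [450.5, -12.1, 139.9]
ee_rot: [-0.019, 0.996, 0.002, 0.087]
contact_force: [-0.6, 0.9, -1.2]
width: 0.236
grip_force: 114.3
```

Run:
```python
from h import *
st=observe();print(st["clock"],st["tool_pos"],st["qpos"].round(2))
plan([450.7,-11.7,72],tg2(2.2,10))
n="side";snapshot(n)
print([(round(r["p"],2),np.round(r["centre"]).tolist(),atz(n,r["centre"],6).round().tolist()[:2]) for r in place_of(n,"part0")])
```

```text
28.5 [450.49219994 -12.13656297 139.86570104] [-0.04 -0.36 -0.36  1.39  0.01 -0.07]
row [0.461, 0.016, 2.675] [0.003, -0.004, 0.001]
[(0.64, [437.0, 395.0], [562.0, -268.0]), (0.6, [442.0, 400.0], [561.0, -277.0]), (0.54, [428.0, 409.0], [535.0, -270.0]), (0.52, [449.0, 429.0], [529.0, -306.0]), (0.49, [394.0, 377.0], [546.0, -207.0]), (0.46, [411.0, 382.0], [554.0, -230.0])]
```

Six are still in the pan. Lowering the scoop.

{"name": "send_rows", "arguments": {
  "increments": [
    [0.15, 0.016, 0.9, 0, 0, 0, -1],
    [0.31, 0.016, 1.8, 0, 0, 0, -1],
    [0.43, 0.016, 2.5, 0, 0, 0, -1],
    [0.46, 0.016, 2.68, 0, 0, 0, -1],
    [0.46, 0.016, 2.68, 0, 0, 0, -1]
  ]
}}

```text
clock: 29.22
tool_pos: [451.1, -11.5, 71.7]
ee_rot: [-0.019, 0.996, 0.002, 0.087]
contact_force: [-0.3, 0.0, -1.0]
width: 0.231
grip_force: 114.4
```

{"name": "send_rows", "arguments": {
  "increments": [
    [0.01, 0, 0.08, 0, 0, 0, -1],
    [0.02, 0, 0.12, 0, 0, 0, -1],
    [0.02, 0, 0.12, 0, 0, 0, -1]
  ]
}}

```text
clock: 29.6
tool_pos: [451.1, -11.3, 68.5]
ee_rot: [-0.019, 0.996, 0.002, 0.087]
contact_force: [-0.1, 1.0, -2.0]
width: 0.23
grip_force: 114.4
```

{"name": "send_rows", "arguments": {
  "increments": [
    [0.01, 0, 0.06, 0, 0, 0, -1],
    [0.01, 0, 0.06, 0, 0, 0, -1]
  ]
}}

```text
clock: 29.85
tool_pos: [451.6, -11.2, 67.7]
ee_rot: [-0.019, 0.996, 0.002, 0.087]
contact_force: [-1.2, 0.6, 4.8]
width: 0.234
grip_force: 115.1
```

{"name": "send_rows", "arguments": {
  "increments": [
    [0.01, 0, 0.05, 0, 0, 0, -1],
    [0.01, 0, 0.05, 0, 0, 0, -1]
  ]
}}

```text
clock: 30.1
tool_pos: [452.1, -11.3, 67.6]
ee_rot: [-0.019, 0.996, 0.002, 0.088]
contact_force: [-4.3, 1.8, 13.3]
width: 0.238
grip_force: 116.1
```

On the mat. Releasing gently and retreating along the handle.

{"name": "send_rows", "arguments": {
  "increments": [
    [0, 0, -0.04, 0, 0, 0, -0.4],
    [0, 0, -0.04, 0, 0, 0, 0.2],
    [0, 0, -0.04, 0, 0, 0, 1],
    [0, 0, -0.04, 0, 0, 0, 1],
    [0, 0, -1.5, 0, 0, 0, 1],
    [0, 0, -3.5, 0, 0, 0, 1],
    [0, 0, -5.5, 0, 0, 0, 1],
    [0, 0, -6, 0, 0, 0, 1],
    [0, 0, -6, 0, 0, 0, 1]
  ]
}}

```text
clock: 31.22
tool_pos: [425.4, -12.4, 213.5]
ee_rot: [-0.019, 0.996, 0.002, 0.087]
contact_force: [-0.4, -0.4, -0.6]
width: 1.0
grip_force: 0.0
```

Run:
```python
from h import *
st=observe();print(st["clock"],st["tool_pos"],st["width"],st["contact_force"])
P={}
for n in ("scene","side"):
    snapshot(n)
    for l,z in (("scoop",3),("scoop_grip",80),("scoop_lip",3)):
        r=place_of(n,l)
        if r: P[n,l]=r[0]["centre"]; print(n,l,round(r[0]["p"],2),atz(n,r[0]["centre"],z).round(1))
    print([(round(r["p"],2),atz(n,r["centre"],6).round().tolist()[:2]) for r in place_of(n,"part0")])
for l in ("scoop","scoop_grip","scoop_lip"): print(l,tri("scene",P["scene",l],"side",P["side",l]))
```

```text
31.225 [425.41244598 -12.43934346 213.50288593] 1.000165498790001 [-0.42668166 -0.42017656 -0.63916574]
scene scoop 0.77 [502.5  -7.2   3. ]
scene scoop_grip 0.7 [447.7 -15.5  80. ]
scene scoop_lip 0.82 [544.5  -1.9   3. ]
[(0.61, [515.0, -336.0]), (0.47, [522.0, -308.0]), (0.42, [545.0, -287.0])]
side scoop 0.96 [505.8  -6.1   3. ]
side scoop_grip 0.57 [444.2 -12.3  80. ]
side scoop_lip 0.85 [537.2  -7.9   3. ]
[(0.72, [549.0, -207.0]), (0.66, [559.0, -277.0]), (0.6, [550.0, -229.0]), (0.57, [532.0, -271.0]), (0.53, [535.0, -304.0]), (0.45, [562.0, -266.0]), (0.23, [497.0, -253.0])]
scoop (array([504.36445959,  -6.47344387,   4.38227255]), np.float64(1.693452228459535))
scoop_grip (array([445.7691759 , -14.14371262,  80.11988498]), np.float64(4.782142901702443))
scoop_lip (array([540.52095371,  -5.36537432,  -1.39699654]), np.float64(1.5718701539734912))
```

```bash
python3 -c "
from bench import *
print(sign_off())"
```

```text
the job is handed in; nothing more can be done
None
```

I handed the job in at about 31 s of robot time: the cameras showed all six inserts in the pan and the scoop flat on the mat with the gripper clear. Sign-off returned no verdict.

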